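# Show which part goes into the empty nest

### The job

Show a workmate what to load next by pointing, touching nothing: first point down at the spare flange that lies on the bench, then at the empty one of the three nests. Each time hold the fingertips still over its centre, two or three centimetres above it, for about two seconds; travel well above everything in between, so that you never point at a loaded nest. Finish with the hand raised well clear, and with every part left lying exactly where it was.

Things in the scene. Friction and masses are not known exactly. Their poses are not given: they have to be found in the camera images.
- flange_spare: The spare flange, to be pointed at first: a light grey turned part, loose, a 62 mm diameter disc 10 mm thick with a 36 mm diameter hub on it, 21 mm high in all, open bore in the middle. It lies flat on the bench, hub up, by itself, in front of the row of nests, to the left or to the right. Origin: centre of its underside; z up; its top is 21 mm above the origin.
- nest_empty: The empty nest, to be pointed at second: a fixed dark steel plate 86 x 86 x 14 mm on the bench with a round pocket 66 mm in diameter and 10 mm deep, nothing in it. Three identical nests stand in a row across the bench, in any order. Origin: centre of the underside, on the bench; z up; the rim is 14 mm and the pocket floor 4 mm above the origin.
- nest_loaded_1: An identical nest that already holds a flange; do not point at it. Origin: centre of its underside, on the bench.
- nest_loaded_2: The other identical nest that already holds a flange; do not point at it. Origin: centre of its underside, on the bench.
- flange_loaded_1: Flange, same as the spare one, loose in the pocket of a loaded nest; its top is 25 mm above the bench. Origin: centre of its underside, 4 mm above the bench.
- flange_loaded_2: Flange, same as the spare one, loose in the pocket of the other loaded nest; its top is 25 mm above the bench. Origin: centre of its underside, 4 mm above the bench.
- tape_roll: Bystander: roll of masking tape lying flat on the bench, a ring of 91 mm diameter, 24 mm high, in front of the nests on the other side from the spare flange. Origin: centre of its underside.
- grip_knob: Bystander: round black knob, 40 mm diameter, 26 mm high, on the bench at the right of the nests. Origin: centre of its underside.

How it is judged (in metres and radians):
On the way, in this order (a step that is already met when the one before it is completed fails the run):
1. points at the spare flange: over its centre, just above it, for 1.5 s (horizontal distance between the grasp point and flange_spare below 0.022 m and height (world z) of the grasp point between 0.036 and 0.095 m), for 1.5 s.
2. points at the empty nest: over its centre, just above it, for 1.5 s (horizontal distance between the grasp point and nest_empty below 0.022 m and height (world z) of the grasp point between 0.03 and 0.09 m), for 1.5 s.
At the end, for the whole second after the job is handed in: Spare flange, then empty nest, each pointed at for 1.5 s (grasp point within 22 mm of its centre line, fingertips at most about 5 cm above it, no contact). Then the hand is over 13 cm above the bench; flanges, tape roll and knob lie within 4 mm of their starts (height (world z) of the grasp point above 0.13 m and distance of each of flange_spare, flange_loaded_1, flange_loaded_2, tape_roll, grip_knob from where it was at the start of the episode below 0.004 m); the robot touches nothing.
It fails at once if the robot touches something (contact force between any of the fingers, the arm and anything else above 0.3 N).
It fails at once if a flange is lifted or shifted (distance of any of flange_spare, flange_loaded_1, flange_loaded_2 from where it was at the start of the episode above 0.006 m).
It fails at once if the hand points at a loaded nest (low over its middle) ((horizontal distance between the grasp point and nest_loaded_1 below 0.03 m and height (world z) of the grasp point below 0.09 m) or (horizontal distance between the grasp point and nest_loaded_2 below 0.03 m and height (world z) of the grasp point below 0.09 m)).
It also fails if it takes over 45 s, if anything falls off the work surface, if the arm or the gripper's body presses on something with over 40 N, if the wrist force passes 120 N, or if a joint passes its speed limit or range.

### The arm

A 6-joint arm with a two-finger parallel gripper is mounted at the origin on a cart in front of the work surface, level with it; the furniture and walls round the work are solid. World frame = base frame: x ahead of the robot, y to its left, z up, the work surface at z = 0. Lengths are in mm, angles in degrees, forces in N, time in s.
With the tool pointing down it reaches from about 300 to 850 mm from the base axis. Payload 4.2 kg.
Tool frame: the origin (TCP) lies at the very end of the fingers, on their centre line; the grasp point (between the pads) lies env.grip_point_offset behind it (env.grip_point_offset is the distance from the TCP to the grasp point, in mm); z points along the fingers, y is the direction in which the jaws open and shut (so a half turn about z gives the same grasp; the last joint's range is limited). The gripper opens to 91 mm and grips with 3 to 60 N. Pads are 32 mm wide; open, the fingers measure 118 mm over their backs; the gripper's body (76 mm by 178 mm) begins 60 mm behind the grasp point.
Start: joints at [69.213, 18.312, 89.639, -0, 72.044, -1.146], TCP at [193.275, 541.561, 213.976] pointing down, gripper open.
Joint ranges: [-177.97, 177.97], [-48.28, 115.42], [12.27, 149.76], [-77.06, 257.06], [2.81, 150.46], [-146.56, 146.56]. Speed limits (degrees/s): [147.25, 147.25, 180, 180, 180, 180].

### API

Orientations are given as [roll, pitch, yaw] about the fixed x, y, z axes, in that order (R = Rz(yaw) Ry(pitch) Rx(roll)).
In Python, from workcell import env, grab_frame, camera_params gives the robot as it stands. The module is installed in compiled form; this text tells all that it offers.
- The arm moves only by the shell command python3 -m creep 'ROWS' [OPENING] [FORCE]. ROWS is a JSON object of lists of equal length, an entry for each row: "offset": the shift along the tool's x, y, z in m, a list of three; "rotation": the turn, a rotation vector about the tool's x, y, z in degrees, a list of three. A call has 1 to 5 rows; each row shifts and turns the commanded pose from where the row before left it, along the tool's axes as they then stand; what a row does not reach is not made up. A row lasts 1/8 s, in which the tool goes at most 62.5 mm and 10.7 degrees, less where a joint would pass 70% of its speed; a pose out of reach is approached as far as the arm can. A call is refused whole if a number of a shift passes 0.0625 or a number of a turn 10.7, either way. A call with a gripper value outside its range is refused whole. OPENING is the closure, from 0 (fully open) to 1 (shut), set as the call begins (- or left out, the last holds). The fingers move at their own pace and stop on an object; FORCE is the grip in N (left out, the last holds). Time passes only in rows, so rows that do not move let the fingers close. It gives the time, the measured TCP pose, the force and the opening at its end, in the units of the state.
- env.state(): the state, without advancing time (a new reading comes with each control period).
- grab_frame(name): name is "scene" or "side" or "wrist"; returns the picture (400x640x3 uint8, red, green, blue); there is no depth.
- camera_params(name): a dict with "mtx" (3x3 intrinsics, pixels), "k1" (the pictures are not rectified: a ray, as slopes to the right and down, at radius r is drawn at 1 + k1 r^2 times it, then the intrinsics apply), "R" (3x3) and "t" (3): a world point X has camera coordinates R X + t. Camera axes: x right, y down, z forward; pixel columns grow to the right and rows downward; lengths in mm; the calibration is good to about 2 mm. A picture is of the moment at which its call begins: read the wrist's pose just before it. camera_params takes no time and is no camera call; for the wrist camera it gives the pose at the moment of the call.
- env.job_done(): hands the job in, once; it reports no verdict.
The state is a dict: "time_s": time; "qpos": joint angles; "qvel": joint speeds; "effort": joint torques, N m; "ee_pos": TCP position; "ee_rot": TCP orientation; "force": force on the tool from outside, world axes, zero at the start; "torque": the same for the moment, N m; "gripper_width": finger opening in mm.
Only numpy, scipy, OpenCV 4.12 (cv2) and the standard library are available. Lean on these libraries where they do the work, as an engineer would, in place of code of your own. Each camera call takes 0.05 s, during which the arm holds its last target.

## Working session

There is one attempt and no reset: what is moved stays moved. The work goes in short steps, Python scripts to look and compute and a shell command to move; the robot and the scene stay as the last step left them, time stands still between calls to the robot, and variables do not carry over. Pictures are saved under pics/ and viewed, and the job is handed in when it is done.

```bash
mkdir -p pics; python3 - <<'E'
from workcell import env, grab_frame, camera_params
import cv2
s=env.state();print(s['time_s'],s['ee_pos'],s['ee_rot'],s['gripper_width'],env.grip_point_offset)
for n in('scene','side'):
    cv2.imwrite(f'pics/{n}0.png',grab_frame(n)[:,:,::-1]);p=camera_params(n);print(n,p)
E
```

```text
0.0 [193.10387276 541.06103755 213.11425328] [-1.79896695e+02 -1.94250290e-03  1.60356184e+02] 90.85087809796593 18.8
scene {'mtx': array([[374.50154154,   0.        , 314.9859194 ],
       [  0.        , 374.50154154, 194.93959634],
       [  0.        ,   0.        ,   1.        ]]), 'k1': 0.0018197149698013619, 'R': array([[-2.22827920e-01, -9.74857686e-01, -4.58487861e-04],
       [-6.93560725e-01,  1.58860989e-01, -7.02664007e-01],
       [ 6.85070244e-01, -1.56255170e-01, -7.11521667e-01]]), 't': array([161.62331654, 444.9494272 , 497.30529918])}
side {'mtx': array([[378.78811719,   0.        , 319.16245141],
       [  0.        , 378.78811719, 197.89278823],
       [  0.        ,   0.        ,   1.        ]]), 'k1': -0.003553015423888952, 'R': array([[-0.90773661,  0.41945425, -0.00850765],
       [ 0.2432305 ,  0.50963343, -0.82529552],
       [-0.34183793, -0.75122028, -0.56463699]]), 't': array([ 501.78072507, -125.81785753, 1102.4752356 ])}
```

View pics/scene0.png

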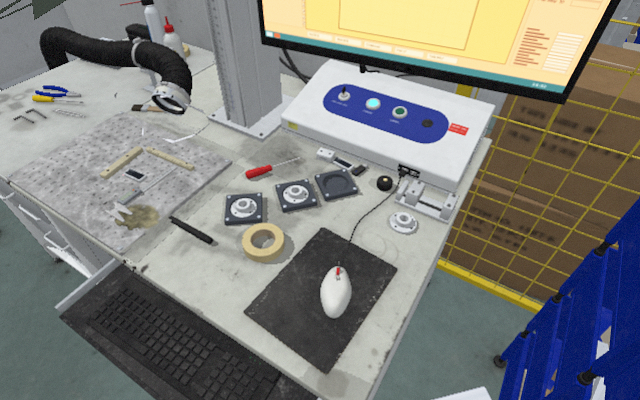

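View pics/side0.png

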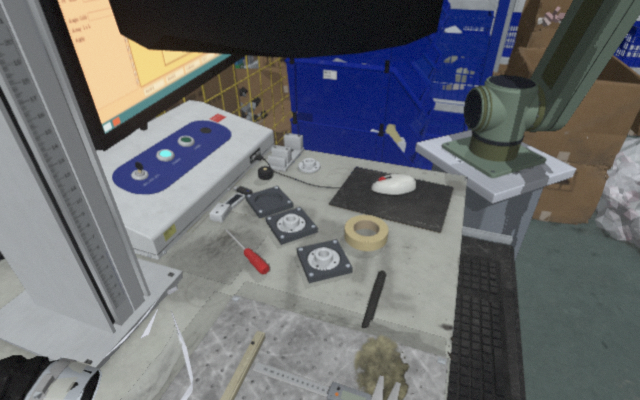

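The scene view shows the loaded nests at about (244,208) and (296,195), and the empty one at (336,184). The spare flange is at (403,222), close to a white bracket at (430,200). The knob is at (384,183) and the tape at (263,241). In the side view the empty nest is at (268,201) and the spare at (309,165).

```bash
cat > h.py <<'E'
import numpy as np,cv2
from workcell import camera_params
def ray(n,uv):
    p=camera_params(n);d=np.array([p['k1'],0,0,0,0.])
    x,y=cv2.undistortPoints(np.array([[uv]],float),p['mtx'],d)[0,0]
    return -p['R'].T@p['t'],p['R'].T@np.array([x,y,1])
def plane(n,uv,z):
    c,d=ray(n,uv);return (c+d*(z-c[2])/d[2]).round(1)
def tri(a,ua,b,ub):
    c1,d1=ray(a,ua);c2,d2=ray(b,ub)
    s=np.linalg.lstsq(np.c_[d1,-d2],c2-c1,rcond=None)[0]
    p,q=c1+s[0]*d1,c2+s[1]*d2
    return ((p+q)/2).round(1),np.linalg.norm(p-q).round(1)
E
python3 - <<'E'
from h import *
for n,r in (('scene',{'spare':(380,205,425,242),'empty':(312,165,362,205)}),('side',{'spare':(292,152,328,178),'empty':(240,182,296,218)})):
    im=cv2.imread(f'pics/{n}0.png')
    for k,(a,b,c,d) in r.items():
        cv2.imwrite(f'pics/{n}_{k}_0.png',cv2.resize(im[b-15:d+15,a-15:c+15],None,fx=7,fy=7,interpolation=cv2.INTER_CUBIC))
        print(n,k,'crop origin',a-15,b-15)
for k,z,a,b in(('spare',15,(403,222),(309,165)),('empty',14,(336,184),(268,201)),('L1',25,(244,208),(324,260)),('L2',25,(296,195),(290,223)),('knob',13,(384,183),(265,173))):
    print(k,plane('scene',a,z),plane('side',b,z),tri('scene',a,'side',b))
E
```

```text
scene spare crop origin 365 190
scene empty crop origin 297 150
side spare crop origin 277 137
side empty crop origin 225 167
spare [ 501.8 -154.9   15. ] [ 513.9 -149.8   15. ] (array([ 508.8, -159.8,    7.6]), np.float64(2.6))
empty [658.2 -39.   14. ] [669.1 -35.4  14. ] (array([666.3, -42.2,   7.6]), np.float64(3.0))
L1 [616.9 194.3  25. ] [639.9 210.8  25. ] (array([632.6, 195.1,   8.5]), np.float64(0.2))
L2 [631.6  68.3  25. ] [657.1  78.4  25. ] (array([649.9,  63.8,   9.6]), np.float64(6.0))
knob [ 635.6 -158.7   13. ] [ 634.6 -164.1   13. ] (array([ 635.2, -159. ,   14.8]), np.float64(2.5))
```

```bash
python3 - <<'E'
import cv2,numpy as np
a=[cv2.imread(f'pics/{n}_0.png') for n in('scene_spare','scene_empty','side_spare','side_empty')]
a=[cv2.resize(i,(390,290)) if 0 else i[:290*2] for i in a]
W=[cv2.resize(i,(400,int(i.shape[0]*400/i.shape[1]))) for i in a]
W=[cv2.copyMakeBorder(i[:300],0,300-min(300,i.shape[0]),0,0,0) if i.shape[0]<300 else i[:300] for i in W]
cv2.imwrite('pics/crops.png',np.vstack([np.hstack(W[:2]),np.hstack(W[2:])]))
E
```

```text
(no output)
```

View pics/crops.png

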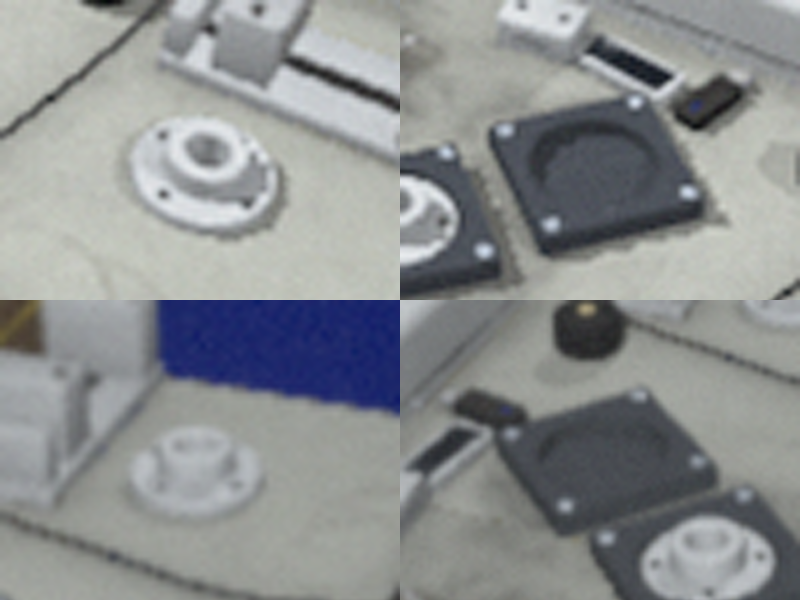

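```bash
python3 - <<'E'
from h import *
for k,z,a,b in(('spare hub',21,(403.8,218.1),(310,160.4)),('empty',14,(335.95,182.4),(268.6,199.1))):
    print(k,plane('scene',a,z),plane('side',b,z),tri('scene',a,'side',b))
# screw squares
for n,o,f,S in(('scene',(297,150),5,[(105,130),(235,102),(288,192),(151,224)]),('side',(225,167),4.651,[(112,134),(238,96),(297,161),(165,206)])):
    P=[plane(n,(o[0]+u/f,o[1]+v/f),14) for u,v in S];print([np.linalg.norm(P[i]-P[i-1]).round(1) for i in range(4)])
# flange diameter in scene crop; bracket
print(np.linalg.norm(plane('scene',(365+130/5.333,190+150/5.333),10)-plane('scene',(365+280/5.333,190+185/5.333),10)))
for uv in((404,168),(437,185),(455,215),(398,200)): print('bracket base',uv,plane('scene',uv,0))
# crude occlusion: laser box front top edge, monitor
print(plane('scene',(440,180),0),plane('scene',(282,125),0))
E
python3 - <<'E'
import cv2
im=cv2.imread('pics/scene0.png')[130:250,300:500];cv2.imwrite('pics/br.png',cv2.resize(im,(800,480),interpolation=cv2.INTER_CUBIC))
im=cv2.imread('pics/side0.png')[100:230,200:360];cv2.imwrite('pics/br2.png',cv2.resize(im,(720,585),interpolation=cv2.INTER_CUBIC))
E
```

```text
spare hub [ 507.8 -158.3   21. ] [ 505.3 -162.2   21. ] (array([ 506.8, -157.8,   23. ]), np.float64(1.2))
empty [663.9 -40.4  14. ] [665.3 -42.3  14. ] (array([665. , -41.2,  13.9]), np.float64(1.8))
[np.float64(71.7), np.float64(71.5), np.float64(71.2), np.float64(72.3)]
[np.float64(72.4), np.float64(71.3), np.float64(70.5), np.float64(72.4)]
64.62089445372911
bracket base (404, 168) [ 691.6 -238.1    0. ]
bracket base (437, 185) [ 610.7 -295.2    0. ]
bracket base (455, 215) [ 506.2 -291.     0. ]
bracket base (398, 200) [ 582.9 -177.6    0. ]
[ 626.3 -311.2    0. ] [962.2  49.6   0. ]
```

View pics/br.png

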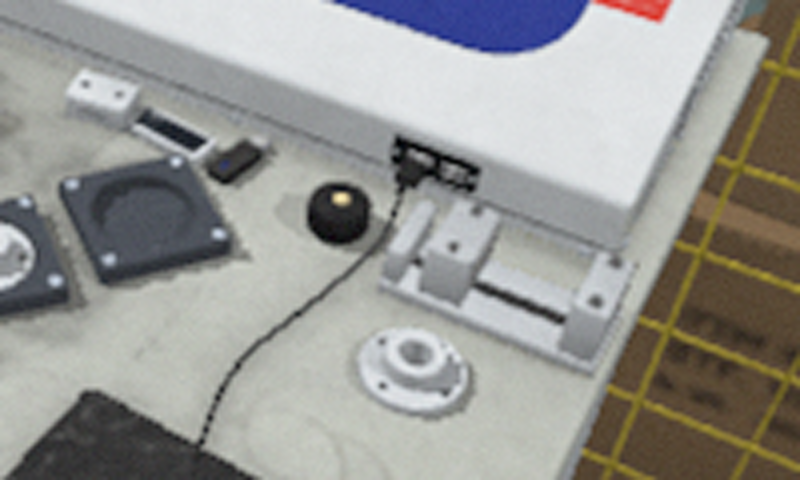

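View pics/br2.png

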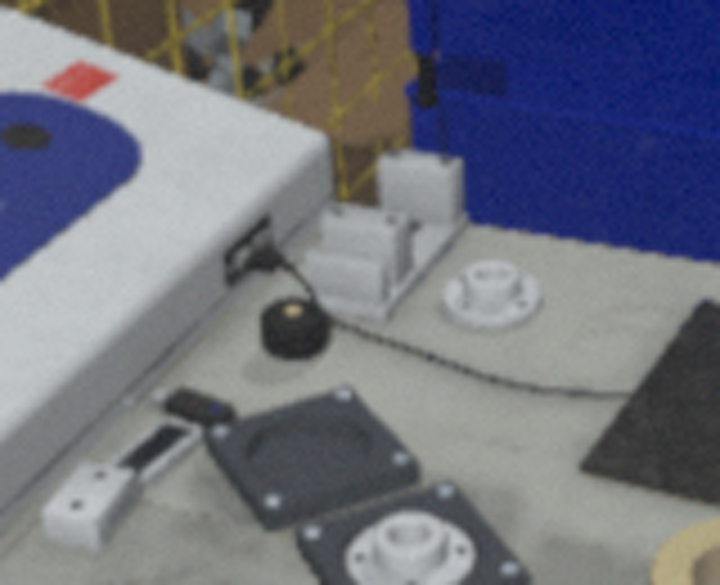

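Both views agree: spare at about (506.5,-159) with its top near 21–23 mm, empty nest at about (665,-41) with its rim near 14 mm. The screw squares measure about 72 mm and the disc about 64 mm, which fits the given sizes. I'll shut the fingers and travel at 214 mm height.

```bash
python3 -m creep '{"offset":[[-0.01,-0.0105,0],[-0.025,-0.026,0],[-0.035,-0.0365,0],[-0.035,-0.0365,0],[-0.035,-0.0365,0]],"rotation":[[0,0,0],[0,0,0],[0,0,0],[0,0,0],[0,0,0]]}' 1 5
```

```text
time_s: 0.72
ee_pos: [276.4, 354.5, 213.8]
ee_rot: [-180.0, 0.0, 160.4]
force: [1.5, 0.2, 0.2]
gripper_width: 44.2
```

```bash
python3 -m creep '{"offset":[[-0.035,-0.0365,0],[-0.035,-0.0365,0],[-0.035,-0.0365,0],[-0.035,-0.0365,0],[-0.035,-0.0365,0]],"rotation":[[0,0,0],[0,0,0],[0,0,0],[0,0,0],[0,0,0]]}' &&  python3 -m creep '{"offset":[[-0.035,-0.0365,0],[-0.035,-0.0365,0],[-0.035,-0.0365,0],[-0.025,-0.026,0],[-0.01,-0.011,0]],"rotation":[[0,0,0],[0,0,0],[0,0,0],[0,0,0],[0,0,0]]}' && python3 -m creep '{"offset":[[-0.005,-0.005,0],[0,0,0],[0,0,0]],"rotation":[[0,0,0],[0,0,0],[0,0,0]]}'
cat > go.py <<'E'
import sys,numpy as np,cv2
from workcell import env
from scipy.spatial.transform import Rotation as R
s=env.state();r=R.from_euler('xyz',s['ee_rot'],degrees=True)
d=np.array(eval(sys.argv[1]),float)-s['ee_pos']
print('t',s['time_s'],'tcp',s['ee_pos'].round(1) if hasattr(s['ee_pos'],'round') else s['ee_pos'],'tool shift mm',r.inv().apply(d).round(1),'w',s['gripper_width'])
E
python3 go.py '[506.5,-159,50]'
python3 - <<'E'
from h import *
from workcell import grab_frame
p=camera_params('wrist');im=grab_frame('wrist')[:,:,::-1];cv2.imwrite('pics/w1.png',im)
np.savez('pics/w1.npz',**p)
for n in('scene','side'):cv2.imwrite(f'pics/{n}1.png',grab_frame(n)[:,:,::-1])
for X in((506.5,-159,21),(665,-41,14)):
    uv=cv2.projectPoints(np.array([X],float),cv2.Rodrigues(p['R'])[0],p['t'],p['mtx'],np.array([p['k1'],0,0,0,0.]))[0];print(uv)
E
```

```text
time_s: 1.35
ee_pos: [379.4, 124.0, 214.0]
ee_rot: [180.0, 0.0, 160.3]
force: [-0.3, -0.9, 1.2]
gripper_width: 0.6
time_s: 1.98
ee_pos: [461.8, -60.6, 213.7]
ee_rot: [-180.0, -0.0, 160.2]
force: [-0.5, -0.2, 0.1]
gripper_width: 0.7
time_s: 2.35
ee_pos: [464.7, -64.2, 214.0]
ee_rot: [180.0, -0.0, 160.4]
force: [0.6, -0.2, -0.2]
gripper_width: 0.2
t 2.35 tcp [464.7 -64.2 214. ] tool shift mm [-71.2 -75.4 163.9] w 0.21010776253872326
[[[263.92964078 233.41771767]]]
[[[377.461408   300.10769205]]]
```

View pics/w1.png

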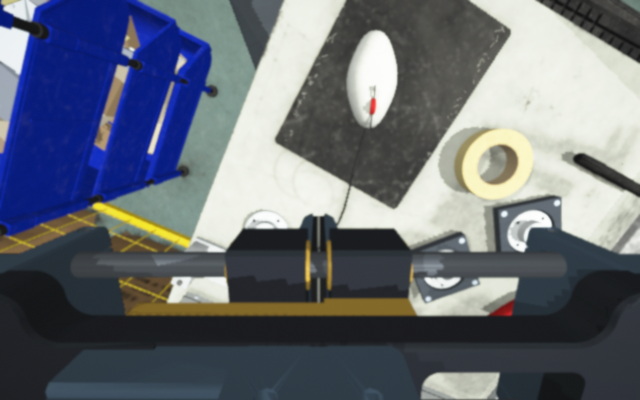

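View pics/side1.png

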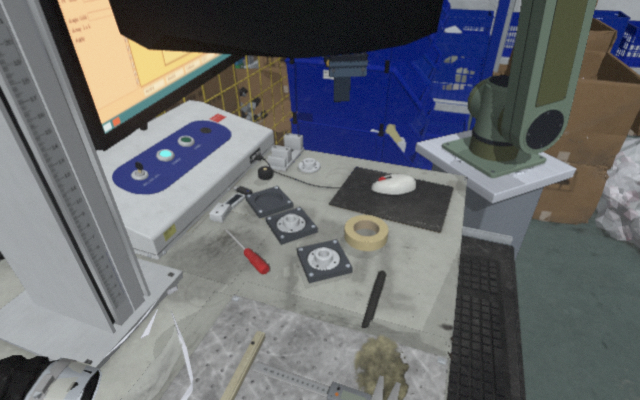

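The wrist view shows the top edge of the spare flange at about (266,212), partly hidden by the fingers. That fits the predicted hub centre at (264,233). In the side view the gripper sits high at (345,75), and the dark shape at the top is something close to that camera.

View pics/scene1.png

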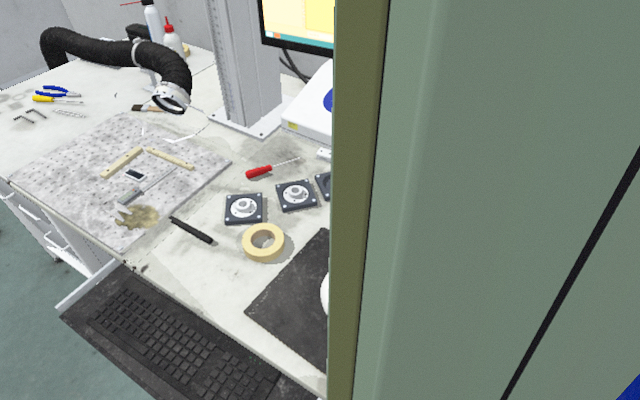

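```bash
python3 -m creep '{"offset":[[-0.02,-0.02,0],[-0.03,-0.032,0],[-0.016,-0.018,0],[-0.005,-0.005,0],[0,0,0]],"rotation":[[0,0,0],[0,0,0],[0,0,0],[0,0,0],[0,0,0]]}'; python3 go.py '[506.5,-159,50]'
python3 - <<'E'
from h import *
from workcell import grab_frame
for n in('scene','wrist'):cv2.imwrite(f'pics/{n}2.png',grab_frame(n)[:,:,::-1])
E
```

```text
time_s: 3.12
ee_pos: [506.5, -159.1, 213.7]
ee_rot: [180.0, -0.1, 160.3]
force: [-0.3, -0.1, -0.2]
gripper_width: 0.8
t 3.125 tcp [ 506.5 -159.1  213.7] tool shift mm [ -0.2   0.  163.7] w 0.8111576401390993
```

View pics/scene2.png

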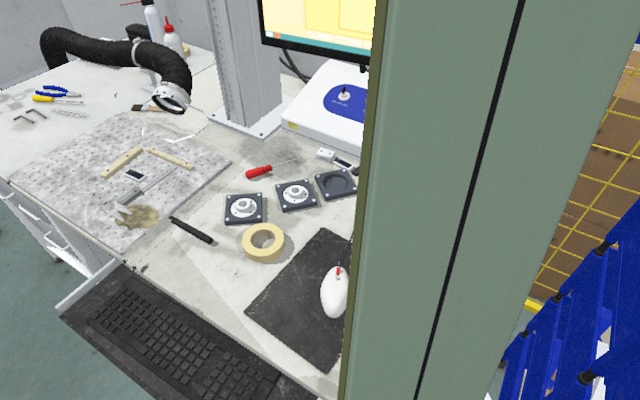

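The arm hides the flange from the scene camera. The hand is over the spare flange by measurement, so I'll go down partway and check in the side view.

```bash
python3 -m creep '{"offset":[[0,0,0.02],[0,0,0.035],[0,0,0.035],[0,0,0.02],[0,0,0.01]],"rotation":[[0,0,0],[0,0,0],[0,0,0],[0,0,0],[0,0,0]]}'; python3 - <<'E'
from h import *
from workcell import grab_frame
im=grab_frame('side')[:,:,::-1];cv2.imwrite('pics/side3.png',cv2.resize(im[60:220,200:400],(750,600),interpolation=cv2.INTER_CUBIC))
E
```

```text
time_s: 3.85
ee_pos: [506.0, -158.6, 93.1]
ee_rot: [180.0, -0.1, 160.4]
force: [-0.2, 0.1, -0.1]
gripper_width: 0.8
```

View pics/side3.png

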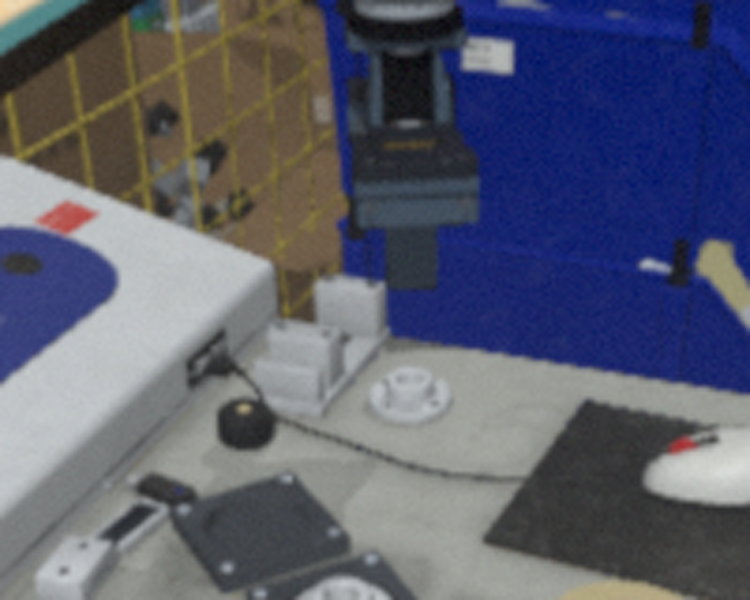

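The finger tips, at about (411,287) in this crop, are directly above the flange hub at (410,375), and the vise is clear to the left. I'll go down to a tip height of about 48 mm and hold.

```bash
Z='"rotation":[[0,0,0],[0,0,0],[0,0,0],[0,0,0],[0,0,0]]'; python3 -m creep '{"offset":[[0,0,0.012],[0,0,0.018],[0,0,0.012],[0,0,0.003],[0,0,0]],"rotation":[[0,0,0],[0,0,0],[0,0,0],[0,0,0],[0,0,0]]}'
for i in 1 2 3 4; do python3 -m creep '{"offset":[[0,0,0],[0,0,0],[0,0,0],[0,0,0],[0,0,0]],"rotation":[[0,0,0],[0,0,0],[0,0,0],[0,0,0],[0,0,0]]}'; done
python3 - <<'E'
from h import *
from workcell import grab_frame
im=grab_frame('side')[:,:,::-1];cv2.imwrite('pics/side4.png',cv2.resize(im[60:220,200:400],(750,600),interpolation=cv2.INTER_CUBIC))
E
```

```text
time_s: 4.53
ee_pos: [507.1, -159.7, 49.1]
ee_rot: [180.0, 0.0, 160.4]
force: [0.4, 0.7, 0.6]
gripper_width: 0.2
time_s: 5.15
ee_pos: [506.8, -159.6, 48.9]
ee_rot: [180.0, 0.0, 160.4]
force: [0.5, 0.8, -0.2]
gripper_width: 0.2
time_s: 5.78
ee_pos: [506.8, -159.6, 48.9]
ee_rot: [180.0, -0.0, 160.4]
force: [0.4, 0.2, 0.5]
gripper_width: 0.3
time_s: 6.4
ee_pos: [506.9, -159.6, 48.9]
ee_rot: [180.0, 0.0, 160.4]
force: [0.1, 0.8, 0.0]
gripper_width: 0.2
time_s: 7.02
ee_pos: [506.8, -159.6, 48.9]
ee_rot: [180.0, -0.0, 160.4]
force: [0.5, 0.0, 0.2]
gripper_width: 0.6
```

View pics/side4.png

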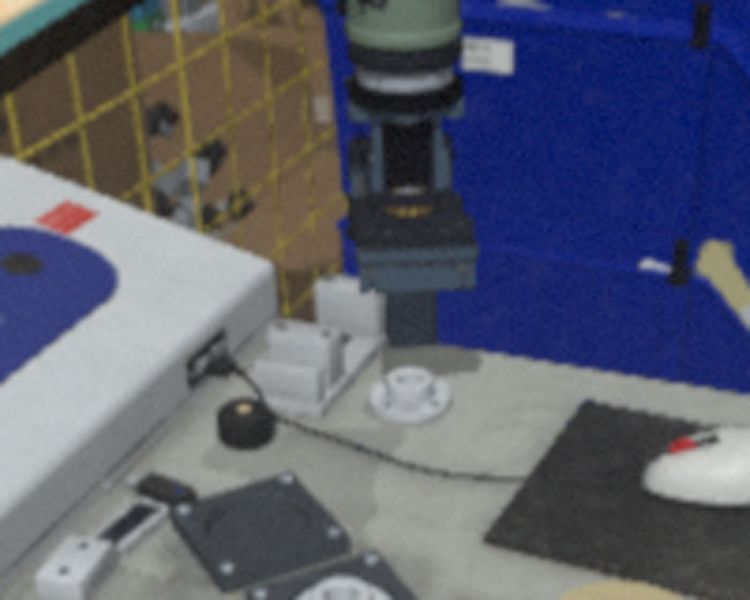

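Fingers still hold over the flange at (410,340→390) with a clear gap; the flange is unmoved. I'll raise the hand, then check clearances to the monitor and box before travelling.

```bash
python3 -m creep '{"offset":[[0,0,-0.015],[0,0,-0.035],[0,0,-0.045],[0,0,-0.04],[0,0,-0.02]],"rotation":[[0,0,0],[0,0,0],[0,0,0],[0,0,0],[0,0,0]]}'; python3 -m creep '{"offset":[[0,0,-0.01],[0,0,0]],"rotation":[[0,0,0],[0,0,0]]}'; python3 go.py '[665,-41,214]'
python3 - <<'E'
from h import *
print('monitor corner',tri('scene',(264,43),'side',(105,145)))
print('box near-right top',tri('scene',(456.5,180),'side',(272.5,130.5)))
print('box left top corner',tri('scene',(283,122),'side',(156,232)))
E
```

```text
time_s: 7.7
ee_pos: [507.8, -160.0, 207.7]
ee_rot: [180.0, 0.3, 160.4]
force: [0.5, -0.5, -0.9]
gripper_width: 0.5
time_s: 7.95
ee_pos: [506.9, -159.7, 214.5]
ee_rot: [180.0, 0.1, 160.4]
force: [-0.2, 0.3, -0.4]
gripper_width: 0.8
t 7.95 tcp [ 506.9 -159.7  214.5] tool shift mm [-109.   164.9    0.7] w 0.771350819337312
monitor corner (array([940.4,  81.1, 268.5]), np.float64(5.1))
box near-right top (array([ 560.6, -305.7,   61.8]), np.float64(1.2))
box left top corner (array([909.8,  47.8,  57. ]), np.float64(20.6))
```

```bash
python3 - <<'E'
from h import *
for uv in((264,43),(400,72),(569,102)): print(uv,plane('scene',uv,268.5))
a=plane('scene',(264,43),268.5)[:2];b=plane('scene',(569,102),268.5)[:2];n=np.array([b[1]-a[1],a[0]-b[0]]);n=n/np.linalg.norm(n)
for q in((665,-41),(507,-160)): print('dist of axis to monitor',(np.array(q)-a)@n)
a,b=np.array([560.6,-305.7]),plane('scene',(283,122),58)[:2];print(b);n=np.array([b[1]-a[1],a[0]-b[0]]);n=n/np.linalg.norm(n);print('dist to box edge',(np.array([665,-41])-a)@n)
E
```

```text
(264, 43) [934.2  82.4 268.5]
(400, 72) [ 717.4 -191.   268.5]
(569, 102) [ 526.7 -469.4  268.5]
dist of axis to monitor 143.24338205864552
dist of axis to monitor 199.648955389745
[892.6  54.5]
dist to box edge -102.63130922309612
```

The monitor edge stays about 140 mm from the tool axis at the nest, and the gripper body needs about 62 mm that way, so the path is clear. The box top is at about 60 mm, well below the gripper body.

```bash
python3 -m creep '{"offset":[[-0.01,0.015,0],[-0.02,0.03,0],[-0.025,0.038,0],[-0.025,0.038,0],[-0.018,0.027,0]],"rotation":[[0,0,0],[0,0,0],[0,0,0],[0,0,0],[0,0,0]]}';python3 -m creep '{"offset":[[-0.009,0.013,0.01],[-0.002,0.004,0.02],[0,0,0.02],[0,0,0.02],[0,0,0]],"rotation":[[0,0,0],[0,0,0],[0,0,0],[0,0,0],[0,0,0]]}'; python3 go.py '[665,-41,40]'
python3 - <<'E'
from h import *
from workcell import grab_frame
for n in('scene','side'):cv2.imwrite(f'pics/{n}5.png',grab_frame(n)[:,:,::-1])
a=cv2.imread('pics/scene5.png');b=cv2.imread('pics/side5.png')
cv2.imwrite('pics/b5.png',np.hstack([cv2.resize(a[50:250,200:480],(400,286)),cv2.resize(b[40:240,160:440],(400,286))]))
E
```

```text
time_s: 8.57
ee_pos: [650.6, -50.7, 212.0]
ee_rot: [180.0, -0.1, 160.4]
force: [-0.2, -0.7, 0.5]
gripper_width: 0.9
time_s: 9.2
ee_pos: [663.1, -40.8, 140.9]
ee_rot: [-179.9, -0.3, 160.3]
force: [0.2, -0.1, 0.2]
gripper_width: 0.4
t 9.2 tcp [663.1 -40.8 140.9] tool shift mm [ -2.5   0.6 100.9] w 0.41958390383602817
```

View pics/b5.png

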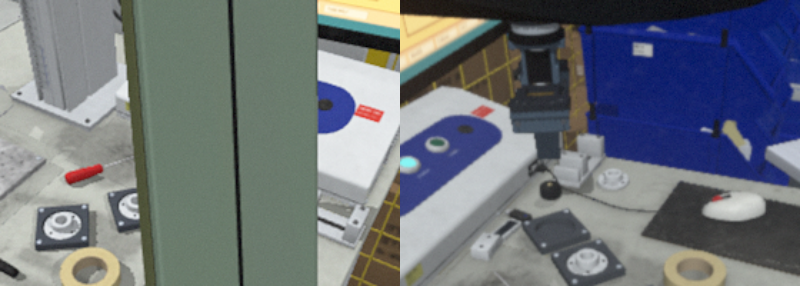

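In the side view the fingertips at about (548,160) are above the empty nest at (555,231), and the knob at (550,190) is behind them. I'll go down 100 mm to a tip height of about 41 mm and hold.

```bash
python3 -m creep '{"offset":[[0,0,0.015],[-0.001,0,0.03],[0,0,0.03],[0,0,0.018],[0,0,0.007]],"rotation":[[0,0,0],[0,0,0],[0,0,0],[0,0,0],[0,0,0]]}'
for i in 1 2 3 4; do python3 -m creep '{"offset":[[0,0,0],[0,0,0],[0,0,0],[0,0,0],[0,0,0]],"rotation":[[0,0,0],[0,0,0],[0,0,0],[0,0,0],[0,0,0]]}'; done
python3 - <<'E'
from h import *
from workcell import grab_frame
im=grab_frame('side')[:,:,::-1];cv2.imwrite('pics/side6.png',cv2.resize(im[80:240,200:400],(750,600),interpolation=cv2.INTER_CUBIC))
E
```

```text
time_s: 9.93
ee_pos: [665.5, -41.2, 42.8]
ee_rot: [-180.0, -0.1, 160.4]
force: [-0.5, -0.1, 0.5]
gripper_width: 0.5
time_s: 10.55
ee_pos: [666.0, -41.2, 44.2]
ee_rot: [180.0, 0.0, 160.4]
force: [0.5, 0.6, -0.8]
gripper_width: 0.5
time_s: 11.18
ee_pos: [665.9, -41.2, 43.9]
ee_rot: [180.0, -0.0, 160.4]
force: [-0.1, -0.5, -0.8]
gripper_width: 0.7
time_s: 11.8
ee_pos: [665.9, -41.2, 43.9]
ee_rot: [180.0, -0.0, 160.4]
force: [-0.5, 0.7, 0.5]
gripper_width: 0.6
time_s: 12.42
ee_pos: [665.9, -41.2, 43.9]
ee_rot: [180.0, 0.0, 160.4]
force: [0.8, -0.4, 0.1]
gripper_width: 0.6
```

View pics/side6.png

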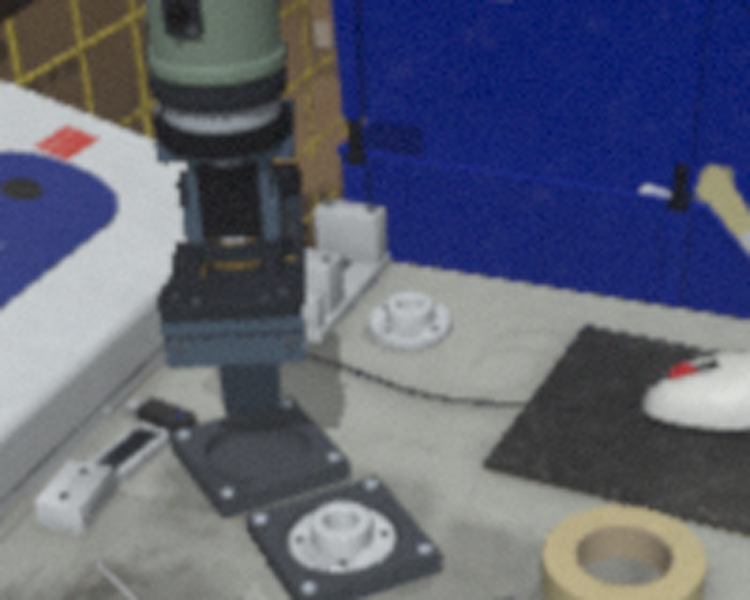

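The fingertips at (252,420) hover above the empty pocket at (262,455) with a visible gap. Now I'll raise the hand.

```bash
python3 -m creep '{"offset":[[0,0,-0.015],[0,0,-0.035],[0,0,-0.045],[0,0,-0.04],[0,0,-0.02]],"rotation":[[0,0,0],[0,0,0],[0,0,0],[0,0,0],[0,0,0]]}'; python3 -m creep '{"offset":[[0,0,-0.005],[0,0,0],[0,0,0],[0,0,0]],"rotation":[[0,0,0],[0,0,0],[0,0,0],[0,0,0]]}'
python3 - <<'E'
from h import *
from workcell import grab_frame,env
a=cv2.imread('pics/side0.png').astype(int);b=grab_frame('side')[:,:,::-1];cv2.imwrite('pics/side7.png',b)
for k,(x,y) in {'spare':(309,165),'L1':(324,260),'L2':(290,223),'tape':(366,233),'knob':(265,173)}.items():
    A=a[y-20:y+20,x-22:x+22].astype(np.uint8);B=b[y-20:y+20,x-22:x+22]
    s,_=cv2.phaseCorrelate(cv2.cvtColor(A,6).astype(float),cv2.cvtColor(np.ascontiguousarray(B),6).astype(float));print(k,np.round(s,2))
s=env.state();print(s['ee_pos'],s['force'],s['time_s']);env.job_done()
E
```

```text
time_s: 13.1
ee_pos: [667.0, -41.3, 203.3]
ee_rot: [179.9, 0.3, 160.4]
force: [0.1, -0.1, -0.1]
gripper_width: 0.5
time_s: 13.6
ee_pos: [665.5, -41.2, 202.8]
ee_rot: [-180.0, -0.1, 160.4]
force: [-0.3, 0.2, -0.3]
gripper_width: 0.4
spare [0.59 0.05]
L1 [0.53 0.04]
L2 [0.51 0.04]
tape [0.46 0.01]
knob [0.58 0.01]
[665.56422294 -41.18200634 202.99037537] [ 0.7474839  -1.07044777  0.90933129] 13.65
the job is handed in; nothing more can be done
```

The job is done and handed in at 13.65 s. With the fingers shut, I pointed first at the spare flange and then at the empty nest, travelling at about 214 mm between them. The interface reports no verdict, so what follows is from my own checks.

| Target | Position measured from the two views (mm) | Fingertips held at (mm) | Gap to top or rim | Hold |
|---|---|---|---|---|
| Spare flange | (506.5, -159) | (506.8, -159.6, 48.9) | about 28 mm | about 2.5 s |
| Empty nest | (665, -41) | (665.9, -41.2, 43.9) | about 30 mm | about 2.5 s |

- **Measurement agreement:** the two views agreed to about 4 mm on each target, and the heights came out right (about 21 mm and 14 mm).
- **Fingertip height:** over the nest it came out about 3 mm above the 41 mm I aimed for, still within the limits.
- **End state:** the fingertips finished at 203 mm height. Measured force stayed near 1 N; the largest readings were in free air and look like sensor noise.
- **Parts left in place:** comparing the side view before and after, the flanges, tape roll and knob all show the same shift of about half a pixel. I put that common shift down to the camera or the image comparison, since nothing moved relative to anything else. The scene camera could not confirm this at the end because the arm blocked its view.

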